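# Set and lock the presser-foot pressure of a sewing machine on a market stall

## Robot

A 6-joint arm with a two-finger parallel gripper is mounted at the origin on the work surface. World frame = base frame: x ahead of the robot, y to its left, z up, the work surface at z = 0. Lengths are in m, angles in rad, forces in N, time in s.
With the tool pointing down it reaches from about 0.425 to 1.125 m from the base axis. Payload 14.9 kg.
Tool frame: the origin (TCP) lies midway between the tips of the shut fingers; the grasp point (between the pads) lies 19 mm behind it; z points along the fingers, y is the direction in which the jaws open and shut (so a half turn about z gives the same grasp; the last joint's range is limited). The gripper opens to 91 mm and grips with 3 to 60 N. Pads are 32 mm wide; open, the fingers measure 118 mm over their backs; the gripper's body (76 mm by 178 mm) begins 60 mm behind the grasp point.
Start: joints at [1.297, 0.379, 1.734, -0, 1.028, -0.033], TCP at [0.167, 0.68, 0.214] pointing down, gripper open.
Joint ranges: [-2.77, 2.77], [-0.74, 2.19], [0, 2.66], [-1.06, 4.2], [0.31, 2.87], [-3.08, 3.08]. Speed limits (rad/s): [1.89, 1.89, 2.39, 3.14, 3.14, 3.14].

## Interface

Orientations are given as a unit quaternion [x, y, z, w].
In Python, from station import env gives the robot as it stands.
- The arm moves only by the shell command python3 -m handwheel 'ROWS' [OPENING]. ROWS is JSON, one flat list of numbers, 4 for each row, row after row: the shift along the tool's x, y, z in units of 0.1 m (1.0 is 0.1 m), then the turn about the tool's z in units of 0.5 rad (1.0 is 0.5 rad). In form: [dx, dy, dz, twist, dx, dy, dz, twist, ...]. A call has 1 to 12 rows; each row is the pose to reach, as a shift and turn from the pose commanded when the call began, along the tool's axes at that moment; what a row does not reach only later rows make up. A row lasts 1/8 s, in which the tool goes at most 62.5 mm and 10.7 degrees, less where a joint would pass 70% of its speed; a pose out of reach is approached as far as the arm can. A call with a number of a shift or a turn outside -1 to 1 is refused whole. A call with a gripper value outside its range is refused whole. OPENING is the finger opening in mm, from 0 to 91.2, set as the call begins (- or left out, the last holds). The fingers move at their own pace and stop on an object; the grip force is fixed at half the most. Time passes only in rows, so rows that repeat a pose let the fingers close. It gives the time, the measured TCP pose, the force and the opening at its end, in the units of the state.
- env.read_state(): the state, without advancing time (a new reading comes with each control period).
- env.grab_frame(name): name is "scene" or "top" or "wrist"; returns (picture, depth): 480x640x3 uint8, blue, green, red; 480x640 float32, m along the optical axis (not along the pixel's ray), 0 where there is no reading.
- env.calibration(name): a dict with "K" (3x3 intrinsics, pixels), "R" (3x3) and "t" (3): a world point X has camera coordinates R X + t; the wrist camera has in their place "tool_from_camera" (4x4, takes a point from camera to tool coordinates, whose origin is the TCP and whose axes are the flange's). Camera axes: x right, y down, z forward; pixel columns grow to the right and rows downward; lengths in m; the calibration is good to about 2 mm. The wrist camera is an equidistant fisheye: a pixel r from the principal point sees the ray r / f radians off the axis. A picture is of the moment at which its call begins: read the wrist's pose just before it. calibration takes no time and is no camera call.
- env.close_job(): hands the job in, once; it reports no verdict.
Trained networks look in the newest picture that a camera, given by its name, has taken for a name from the list of things; names that differ only in an ending like _2 or _b are one class to them, and where a whole thing is asked for, a point or a joint stands for the part that bears it (a point fixed in the world has none). Each returns a list of dicts, best first, with "p" (0 to 1); they miss things now and then, are a little off and sometimes report something else, mostly with a low value. They report only what shows in the picture. A call takes as long as a camera call.
- env.boxes_of(label, camera): "bbox" ([left, top, width, height] in pixels, round what is visible of it).
- env.trace(label, camera): "mask" (480x640 bool, what is visible of it) and "bbox" ([left, top, width, height] in pixels, round what is visible of it).
- env.mark_of(label, camera): "xy" ([column, row] in pixels: a listed point, or the origin of a listed thing).
The state is a dict: "clock": time; "joint_pos": joint angles; "joint_velocities": joint speeds; "tau": joint torques, N m; "tool_pos": TCP position; "tcp_rot": TCP orientation; "force": force on the tool from outside, world axes, zero at the start; "wrist_torque": the same for the moment, N m; "finger_gap": finger opening in m.
Only numpy, scipy, OpenCV 4.12 (cv2) and the standard library are available. Lean on these libraries where they do the work, as an engineer would, in place of code of your own. Each camera call takes 0.05 s, during which the arm holds its last target.

## Task

Set this sewing machine's presser-foot pressure: turn the knob on top of the head until its pointer lines up with the long mark on the scale plate, while the wider, rubber-gripped lock ring under the knob is still slack. Then turn the lock ring clockwise until it is firmly finger-tight on the plate (about 0.3 N m) without forcing it, so that the pointer stays on the mark. Leave the reel, the glass, the bottle and the screwdriver where they are.

Things in the scene. Friction and masses are not known exactly. Their poses are not given: they have to be found in the camera images.
- machine: Green sewing machine, fixed, bed 385 x 178 mm, 255 mm high. Origin on the table under the vertical regulator axis; x points to the machine's back, y from arm to head end, z up. Head 92 x 96 mm (x, y) about the axis. Arm and pillar run to y = -307 mm (hand wheel to -351), top 255 mm; above it only a spool pin (up to 296 mm, y = -165 mm) and a bobbin spindle (284 mm, y = -262 mm).
- scale_plate: Round aluminium scale plate, 80 mm diameter, 3 mm thick, fixed on the head's top; origin at the centre of its underside on the regulator axis, 255 mm above the table; the lock ring tightens against its upper face (258 mm). Ten dark radial marks 0.4 rad apart; the seventh, on the plate's +y side, is longer and thicker.
- long_mark (a point): Middle of the long mark on the scale plate, 33 mm from the axis.
- pressure_knob (a joint): Turn of the knob, rad, growing clockwise seen from above; stops at 0 and 3.6. The pointer is in line with the long mark at 2.40; it starts somewhere between 0.2 and 1.3. About 0.15 N m of friction holds it wherever it is left.
- knob_grip (a point): On the axis, where to grip the knob, 46 mm above the plate's upper face. The knob is a knurled steel cylinder, 25 mm diameter, 24.5 to 52 mm above the plate (top 310 mm above the table), with a 33 mm flange below it (21.5 to 24.5 mm above the plate) that carries a cream pointer nose. x axis along the pointer. May be gripped at any yaw; 35 N holds it.
- pointer_tip (a point): Tip of the pointer nose on the knob's flange, 18.5 mm from the axis, 23 mm above the plate. A black line on the knob's top, from its centre to its rim, runs the same way.
- lock_ring: Steel ring with ribbed rubber grip, 48 mm diameter, 2 to 20 mm above the plate, under the knob. On the knob's spindle (right-hand thread, 6 mm a turn): slack it goes round with the knob; clockwise it comes down. Starts slack by an unknown 0.5 to 1.5 rad (0.04 N m to turn); then torque grows about 0.4 N m per rad (the rubber twists 0.7 rad per N m). Stays when let go. Origin: axis, plate top.
- ring_grip (a point): On the axis, 24 mm above the plate's upper face: with the grasp point here the last 15 mm of the fingertips lie on the ring and they clear the plate. The fingers pass down outside the knob and its pointer; any yaw. A grip of 80 N holds it without slipping.
- reel: Wooden thread reel, 38 mm diameter, 36 mm tall, standing loose on the machine's spool pin. Origin at the centre of its underside.
- tumbler: Drinking glass, 68 mm diameter, 95 mm tall, on the table beyond the head end. Origin at the centre of its underside.
- oil_bottle: Small amber oil bottle, 52 mm diameter, 130 mm tall, on the table. Origin at the centre of its underside.
- screwdriver: Screwdriver, 140 mm long, lying on the table beyond the head end.

How it is judged:
By the outcome, as a careful person would: the job done as asked, in the order asked, and still so for the second after the job is handed in, with the robot touching nothing.
It also fails if it takes over 72 s, if anything falls off the work surface, if the arm or the gripper's body presses on something with over 40 N, if the wrist force passes 120 N, or if a joint passes its speed limit or range.

## Working session

There is one attempt and no reset: what is moved stays moved. The work goes in short steps, Python scripts to look and compute and a shell command to move; the robot and the scene stay as the last step left them, time stands still between calls to the robot, and variables do not carry over. Pictures are saved under pics/ and viewed, and the job is handed in when it is done.

```bash
mkdir -p pics; ls
python3 - <<'E'
from station import env
import cv2
s=env.read_state(); print(s)
for n in ("scene","top","wrist"):
    p,d=env.grab_frame(n); cv2.imwrite(f"pics/{n}0.png",p)
    c=env.calibration(n); print(n,c)
E
```

```text
pics
{'clock': 0.0, 'joint_pos': array([ 1.29671967e+00,  3.79395400e-01,  1.73474655e+00, -1.97487697e-05,
        1.02850394e+00, -3.33307052e-02]), 'joint_velocities': array([ 0.00060981, -0.00113076,  0.00165506,  0.0005718 , -0.00058618,
        0.00029324]), 'tau': array([-7.48434213e-04, -7.63734269e+01, -4.34356785e+01,  6.49946462e-02,
        4.27238771e-02, -8.77883281e-05]), 'tool_pos': array([0.16682779, 0.67944183, 0.21331441]), 'tcp_rot': array([ 1.20077411e-01,  9.92764392e-01, -5.21705334e-04, -7.22696636e-05]), 'force': array([-0.23441089,  0.43507587,  0.78675569]), 'wrist_torque': array([-0.02132341,  0.04083663,  0.06206612]), 'finger_gap': 0.09136073003768085}
scene {'K': array([[457.53618367,   0.        , 320.30068483],
       [  0.        , 457.53618367, 242.68767591],
       [  0.        ,   0.        ,   1.        ]]), 'R': array([[ 0.14833672,  0.98890791, -0.00757357],
       [ 0.80752517, -0.12554295, -0.57631768],
       [-0.57087592,  0.07937322, -0.81719066]]), 't': array([-0.21118821, -0.30047447,  1.28891722])}
top {'K': array([[507.41601508,   0.  
[... 156 characters left out ...]
99908676,  0.03274761],
       [-0.98341352, -0.03286152, -0.17837592],
       [ 0.17928916, -0.02730886, -0.98341732]]), 't': array([0.09040534, 0.56757097, 0.92398634])}
wrist {'K': array([[371.64829954,   0.        , 315.95478812],
       [  0.        , 371.64829954, 241.97761765],
       [  0.        ,   0.        ,   1.        ]]), 'tool_from_camera': array([[-5.55384856e-04, -9.58685352e-01, -2.84468078e-01,
         8.06540039e-02],
       [ 9.99999841e-01, -5.60670481e-04, -6.28477931e-05,
         3.49337740e-04],
       [-9.92415954e-05, -2.84468068e-01,  9.58685511e-01,
        -1.72386024e-01],
       [ 0.00000000e+00,  0.00000000e+00,  0.00000000e+00,
         1.00000000e+00]])}
```

View pics/scene0.png

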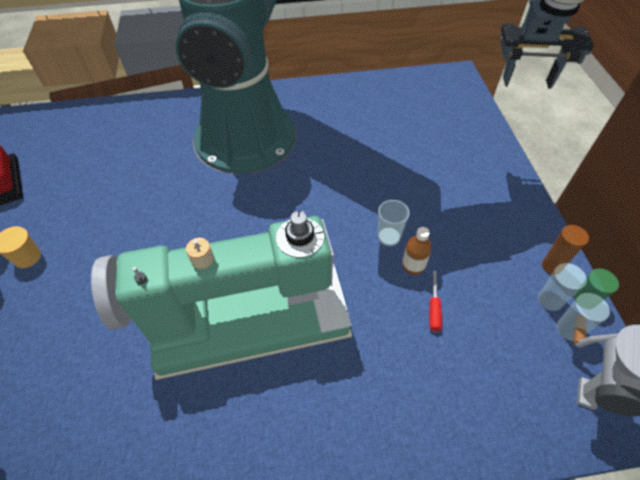

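View pics/top0.png

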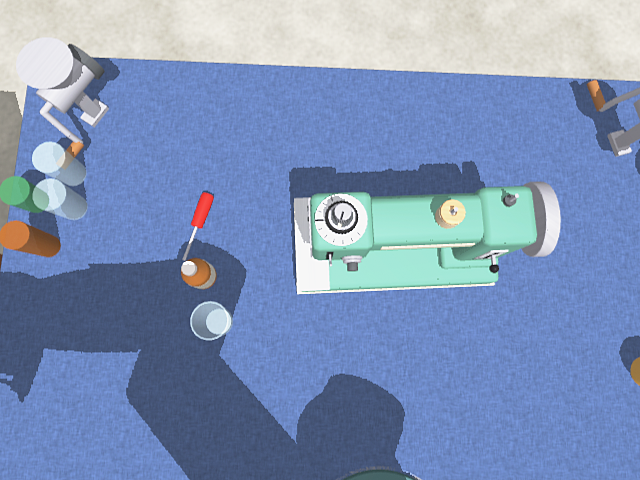

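View pics/wrist0.png

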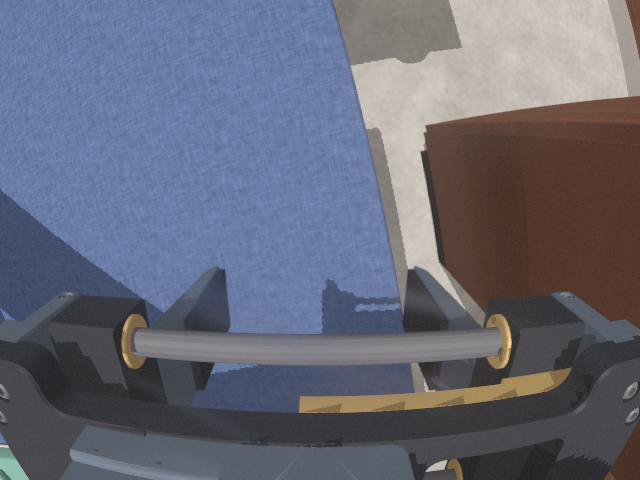

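```bash
cat > h.py <<'E'
from station import env
import numpy as np, cv2
def ray(n,uv):
    c=env.calibration(n);K,R,t=c["K"],c["R"],c["t"]
    d=R.T@np.linalg.inv(K)@np.array([uv[0],uv[1],1.]); return -R.T@t,d
def atz(n,uv,z):
    o,d=ray(n,uv); return o+d*(z-o[2])/d[2]
def proj(n,X):
    c=env.calibration(n);p=c["K"]@(c["R"]@np.asarray(X)+c["t"]); return p[:2]/p[2]
E
python3 - <<'E'
from h import *
for n in ("top","scene"):
    p,d=env.grab_frame(n)
    for l,z in (("scale_plate",.255),("knob_grip",.304),("pointer_tip",.281),("long_mark",.258),("ring_grip",.282),("lock_ring",.258),("machine",0),("reel",.255)):
        for r in env.mark_of(l,n)[:2]:
            print(n,l,round(r["p"],2),np.round(r["xy"],1),np.round(atz(n,r["xy"],z),4))
    if n=="top": c=p[165:265,285:405]
    else: c=p[190:290,250:370]
    cv2.imwrite(f"pics/{n}1.png",cv2.resize(c,None,fx=6,fy=6,interpolation=cv2.INTER_CUBIC))
E
```

```text
top scale_plate 0.55 [339.3 217.4] [0.561  0.0996 0.255 ]
top knob_grip 0.74 [340.3 207.8] [0.5639 0.1007 0.304 ]
top pointer_tip 0.7 [338.8 228. ] [0.5392 0.1011 0.281 ]
top long_mark 0.71 [341.  208.4] [0.5744 0.0975 0.258 ]
top long_mark 0.59 [339.6 220.5] [0.5555 0.0991 0.258 ]
top ring_grip 0.57 [344.4 213.5] [0.561  0.0935 0.282 ]
top lock_ring 0.93 [341. 220.] [0.5564 0.097  0.258 ]
top machine 0.95 [332.3 247.4] [0.5567 0.1004 0.    ]
top machine 0.31 [341.  226.4] [0.6004 0.0839 0.    ]
top reel 0.89 [447.8 217. ] [ 0.5674 -0.0666  0.255 ]
scene scale_plate 0.87 [302.  238.8] [0.5616 0.1002 0.255 ]
scene scale_plate 0.2 [436.  298.9] [0.7056 0.2888 0.255 ]
scene knob_grip 0.89 [300.3 218.9] [0.5576 0.1    0.304 ]
scene pointer_tip 0.59 [299.4 218.2] [0.5378 0.0999 0.281 ]
scene pointer_tip 0.58 [201.1 259.4] [ 0.5953 -0.0618  0.281 ]
scene long_mark 0.81 [317.5 234.1] [0.5581 0.1271 0.258 ]
scene ring_grip 0.84 [297.4 228.6] [0.5595 0.094  0.282 ]
scene ring_grip 0.46 [300.1 236.6] [0.5762 0.0964 0.282 ]
scene lock_ring 0.83 [298.  236.5] [0.558 0.094 0.258]
scene machine 0.92 [302.5 309.4] [0.5623 0.0908 0.    ]
scene machine 0.64 [413.6 268.3] [0.4983 0.3517 0.    ]
scene reel 0.61 [200.9 260.4] [ 0.5792 -0.0678  0.255 ]
```

View pics/top1.png

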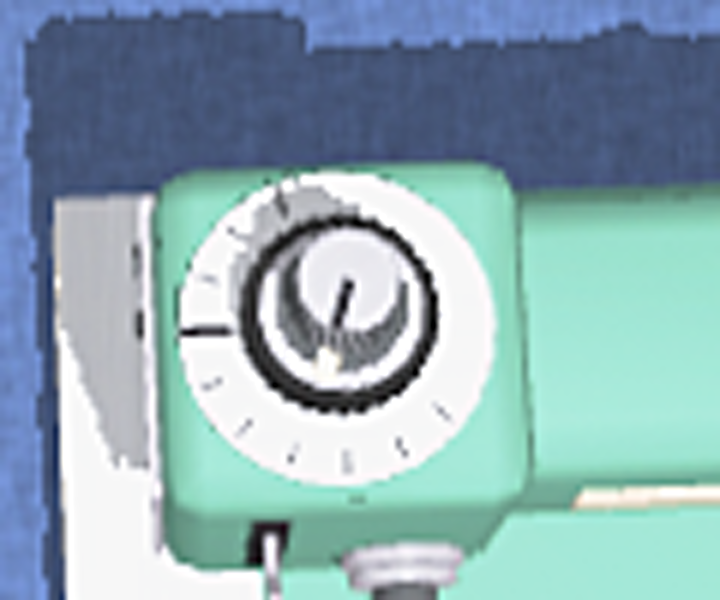

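View pics/scene1.png

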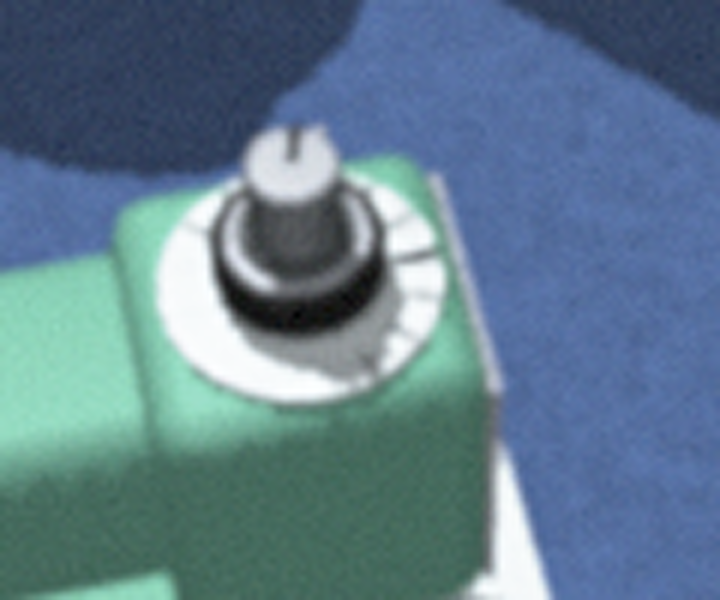

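Run:
```python
from h import *
def f(n,x,y,u0,v0): return (u0+(x+.5)/6-.5, v0+(y+.5)/6-.5)
T=lambda x,y:f("top",x,y,285,165); S=lambda x,y:f("scene",x,y,250,190)
print("plate top",atz("top",T(338,329.5),.258), "knobtop",atz("top",T(352,275),.310))
print("plate scene",atz("scene",S(301,276),.258),"knobtop scene",atz("scene",S(292,164),.310))
a=atz("top",T(181,332),.258);b=atz("top",T(229,331),.258);c=atz("top",T(338,329.5),.258)
k0=atz("top",T(350,283),.31);k1=atz("top",T(333,328),.31);pt=atz("top",T(329,361),.281)
for n,v in (("long",(a+b)/2-c),("line",k1-k0),("line c",k1-atz("top",T(352,275),.31)),("ptip",pt-c),("mark10",atz("top",T(283,203),.258)-c),("mark1",atz("top",T(445,411),.258)-c)):
    print(n,np.linalg.norm(v),np.arctan2(v[1],v[0]))
from scipy.spatial.transform import Rotation as R
s=env.read_state(); print(np.round(R.from_quat(s["tcp_rot"]).as_matrix(),3))
```

```text
plate top [0.55716432 0.09718754 0.258     ] knobtop [0.55880069 0.09676841 0.31      ]
plate scene [0.55656036 0.0971631  0.258     ] knobtop scene [0.55784744 0.09692964 0.31      ]
long 0.03352739405594647 1.620877635107301
line 0.011594744301308925 2.8127419512789724
line c 0.01357910203066141 2.829325670824447
ptip 0.026640745917124016 2.905194089882926
mark10 0.035574678865290206 0.42736773681475415
mark1 0.0339177766223202 -2.201842994907202
[[-0.971  0.238  0.   ]
 [ 0.238  0.971  0.   ]
 [-0.     0.    -1.   ]]
```

```bash
python3 -m handwheel '[0,0,-0.5,0, 0,0,-1,0, -0.3,-0.3,-1,0, -0.6,-0.6,-1,0, -1,-0.92,-1,0]' 91
python3 -m handwheel '[-0.35,-0.3,0,0, -0.7,-0.6,0,0, -1,-0.92,0,0, -1,-0.92,0,0]'
python3 -m handwheel '[-0.35,-0.3,0,0, -0.7,-0.6,0,0, -1,-0.92,0,0, -1,-0.92,0,0]'; python3 -c "
from h import *;print(env.read_state()['joint_pos'])"
```

```text
clock: 1.68
tool_pos: [0.2424, 0.5656, 0.3141]
tcp_rot: [0.12, 0.993, 0.0, 0.0]
force: [0.7, 0.1, 0.8]
finger_gap: 0.0907
clock: 2.17
tool_pos: [0.3183, 0.4516, 0.3142]
tcp_rot: [0.121, 0.993, 0.0, 0.0]
force: [-0.3, 0.2, 0.9]
finger_gap: 0.0911
clock: 2.68
tool_pos: [0.3933, 0.3391, 0.3141]
tcp_rot: [0.121, 0.993, 0.0, 0.0]
force: [-0.6, 0.1, -0.1]
finger_gap: 0.0908
[ 6.66753356e-01 -2.68932211e-02  2.02111135e+00 -8.99967571e-05
  1.14711317e+00 -6.60912029e-01]
```

```bash
python3 -m handwheel '[0,0,-0.5,0, -0.35,-0.3,-0.5,0, -0.7,-0.6,-0.5,0, -1,-0.92,-0.5,0, -1,-0.92,-0.5,0]'
python3 -m handwheel '[-0.35,-0.3,0,0, -0.7,-0.6,0,0, -1,-0.92,0,0, -1,-0.92,0,0]'
python3 - <<'E'
from h import *
s=env.read_state();print(s['joint_pos'])
p,d=env.grab_frame("wrist");cv2.imwrite("pics/w2.png",p)
for l in ("knob_grip","scale_plate","pointer_tip","long_mark"):
    print(l,[(r["p"],r["xy"]) for r in env.mark_of(l,"wrist")[:2]])
E
```

```text
clock: 3.3
tool_pos: [0.4685, 0.2264, 0.364]
tcp_rot: [0.121, 0.993, 0.0, 0.0]
force: [-1.0, 0.3, 0.0]
finger_gap: 0.0907
clock: 3.8
tool_pos: [0.5437, 0.1136, 0.3638]
tcp_rot: [0.121, 0.993, 0.0, -0.0]
force: [-0.8, 0.5, 0.5]
finger_gap: 0.0905
[ 1.64045216e-01 -4.19015745e-03  1.90763041e+00  9.98604601e-05
  1.23825326e+00 -1.16452971e+00]
knob_grip [(0.7, [299.6, 287.2])]
scale_plate []
pointer_tip []
long_mark [(0.87, [339.6, 249.6])]
```

View pics/w2.png

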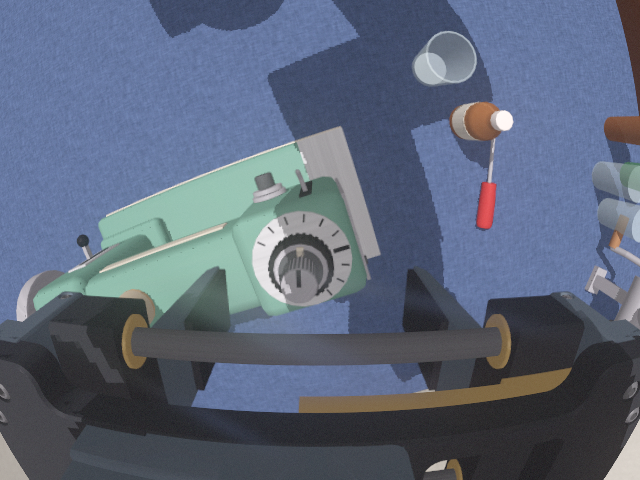

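```bash
cat >> h.py <<'E'
from scipy.spatial.transform import Rotation as Rot
def wz(uv,z,s):
    c=env.calibration("wrist");K=c["K"];M=c["tool_from_camera"]
    d=np.array([uv[0]-K[0,2],uv[1]-K[1,2]]);r=np.hypot(*d);th=r/K[0,0]
    v=np.array([*(d/r*np.sin(th)),np.cos(th)])
    R=Rot.from_quat(s["tcp_rot"]).as_matrix()
    o=s["tool_pos"]+R@M[:3,3]; w=R@M[:3,:3]@v
    return o+w*(z-o[2])/w[2]
def wproj(X,s):
    c=env.calibration("wrist");K=c["K"];M=c["tool_from_camera"]
    R=Rot.from_quat(s["tcp_rot"]).as_matrix()
    p=M[:3,:3].T@(R.T@(np.asarray(X)-s["tool_pos"])-M[:3,3])
    r=np.hypot(p[0],p[1]);th=np.arctan2(r,p[2])
    return K[:2,2]+K[0,0]*th*p[:2]/r
E
python3 - <<'E'
from h import *
s=env.read_state()
p,d=env.grab_frame("wrist")
c=np.array([.5575,.097])
q=cv2.resize(p[190:330,230:380],None,fx=5,fy=5,interpolation=cv2.INTER_CUBIC)
def pt(X,col):
    u=wproj(X,s); u=(u-[230,190]+.5)*5-.5; cv2.circle(q,tuple(int(round(a)) for a in u),1,col,-1)
for a in np.arange(0,6.28,.05):
    e=np.array([np.cos(a),np.sin(a)])
    pt([*(c+.0125*e),.310],(0,0,255)); pt([*(c+.04*e),.258],(0,0,255))
cv2.imwrite("pics/w3.png",q)
E
```

```text
(no output)
```

View pics/w3.png

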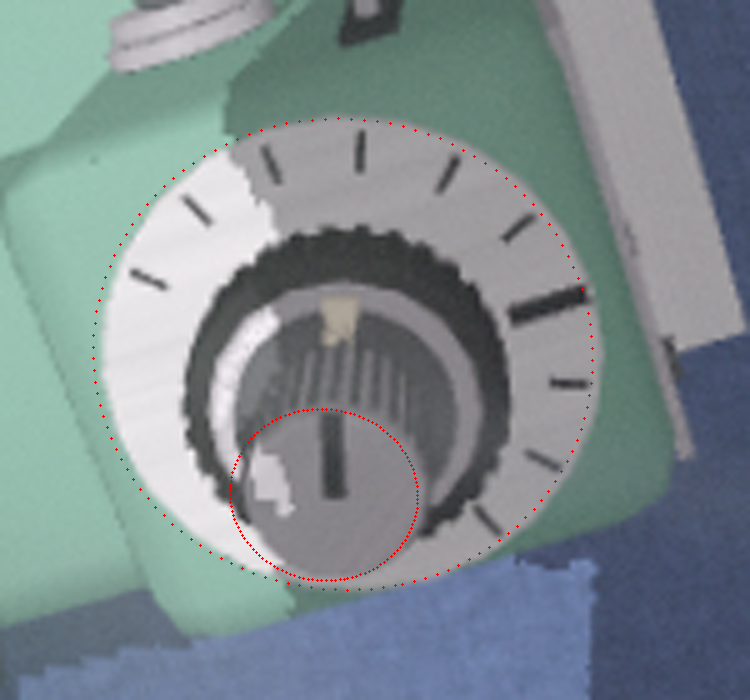

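```bash
cat >> h.py <<'E'
def ang(a,b,z,s,o=(230,190),k=5):
    f=lambda p:np.array([o[0]+(p[0]+.5)/k-.5,o[1]+(p[1]+.5)/k-.5])
    A,B=wz(f(a),z,s),wz(f(b),z,s); v=B-A; return np.round(A,4),np.round(B,4),np.arctan2(v[1],v[0])
E
python3 - <<'E'
from h import *
s=env.read_state()
print(ang((336,497),(331,415),.31,s)); print(ang((511,315),(586,294),.258,s))
print(ang((348,352),(586,294),.258,s),ang((501,534),(475,507),.258,s),ang((166,287),(132,271),.258,s))
print(ang((335,495),(340,318),.281,s)[2])
print(s["tool_pos"])
E
```

```text
(array([0.5581, 0.0985, 0.31  ]), array([0.5466, 0.1008, 0.31  ]), np.float64(2.939471844296958))
(array([0.5559, 0.125 , 0.258 ]), array([0.5553, 0.1373, 0.258 ]), np.float64(1.6167636910905772))
(array([0.5558, 0.0985, 0.258 ]), array([0.5553, 0.1373, 0.258 ]), np.float64(1.5821558093829606)) (array([0.5925, 0.1149, 0.258 ]), array([0.5868, 0.1119, 0.258 ]), np.float64(-2.6583160126140437)) (array([0.5385, 0.0732, 0.258 ]), array([0.5346, 0.0686, 0.258 ]), np.float64(-2.269926254138802))
2.8583713013513457
[0.54242652 0.11505808 0.36402881]
```

```bash
python3 -m handwheel '[-0.1,-0.07,0,0, -0.19,-0.13,0,0, -0.19,-0.13,0,0, -0.19,-0.13,0,0]'
python3 - <<'E'
from h import *
for i in range(3):
  s=env.read_state(); print(s["tool_pos"],s["clock"]); p,d=env.grab_frame("wrist")
c=np.array([.5577,.0978]);R=Rot.from_quat(s["tcp_rot"]).as_matrix()
print(R.T@(np.array([*c,.287])-s["tool_pos"]))
E
```

```text
clock: 4.6
tool_pos: [0.5582, 0.0965, 0.3638]
tcp_rot: [0.12, 0.993, -0.0, -0.0]
force: [0.2, 0.7, 0.4]
finger_gap: 0.0907
[0.55817257 0.09654597 0.36382564] 4.6
[0.55810267 0.09663942 0.36385433] 4.65
[0.55806359 0.09673836 0.36387905] 4.7
[0.00059347 0.00094215 0.07687918]
```

```bash
python3 -m handwheel '[0,0.01,0.3,0, 0,0.01,0.6,0, 0,0.01,0.77,0, 0,0.01,0.77,0, 0,0.01,0.77,0]'
python3 - <<'E'
from h import *
p,d=env.grab_frame("wrist");cv2.imwrite("pics/w4.png",p)
s=env.read_state();print(s["tool_pos"],s["force"],s["wrist_torque"])
E
```

```text
clock: 5.38
tool_pos: [0.559, 0.0978, 0.288]
tcp_rot: [0.12, 0.993, 0.0, 0.001]
force: [-0.2, -0.3, 0.2]
finger_gap: 0.091
[0.55901784 0.0977709  0.28816535] [ 0.80136453 -0.97556056  0.26647764] [ 0.00173404 -0.05224151  0.01973225]
```

View pics/w4.png

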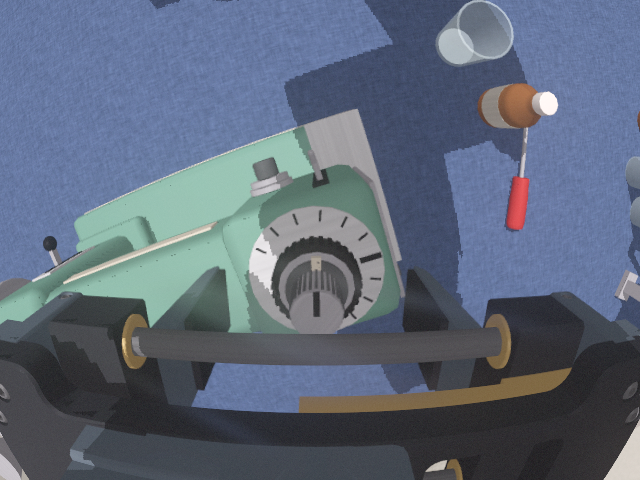

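```bash
python3 -m handwheel '[0,0,0,0, 0,0,0,0, 0,0,0,0, 0,0,0,0, 0,0,0,0, 0,0,0,0, 0,0,0,0, 0,0,0,0]' 0
python3 - <<'E'
from h import *
s=env.read_state();print(s["tool_pos"],s["force"],s["wrist_torque"],s["joint_pos"])
R=Rot.from_quat(s["tcp_rot"]).as_matrix();print("tool force",R.T@s["force"])
E
```

```text
clock: 6.42
tool_pos: [0.5585, 0.098, 0.2869]
tcp_rot: [0.12, 0.993, 0.0, 0.0]
force: [0.6, 3.8, -0.7]
finger_gap: 0.0242
[0.55847984 0.09798552 0.28693633] [ 0.5600419   3.81244391 -0.67074656] [ 0.68928134 -0.17119701  0.00211575] [ 1.32304057e-01  8.58658195e-02  1.95640039e+00  6.49151002e-04
  1.09904163e+00 -1.19795118e+00]
tool force [0.36548166 3.83555918 0.67319041]
```

```bash
python3 -m handwheel '[0,0,0,0.2, 0,0,0,0.4, 0,0,0,0.6, 0,0,0,0.8, 0,0,0,1, 0,0,0,1, 0,0,0,1]'
python3 - <<'E'
from h import *
s=env.read_state();print(s["tool_pos"],s["force"],s["wrist_torque"],s["joint_pos"])
p,d=env.grab_frame("wrist");cv2.imwrite("pics/w5.png",p[130:430,120:520])
E
```

```text
clock: 7.3
tool_pos: [0.5583, 0.0975, 0.287]
tcp_rot: [0.361, 0.933, -0.0, -0.0]
force: [-2.5, -1.5, 1.9]
finger_gap: 0.0241
[0.55826543 0.09753476 0.28695249] [-2.53525076 -1.47891548  1.87191432] [-0.2454793   0.42734072 -0.15031313] [ 1.31933070e-01  8.56708354e-02  1.95658190e+00 -2.21535723e-04
  1.09971646e+00 -7.00036459e-01]
```

View pics/w5.png

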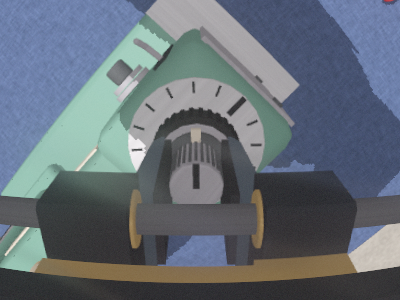

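```bash
python3 -m handwheel '[0,0,0,0.25, 0,0,0,0.5, 0,0,0,0.75, 0,0,0,1, 0,0,0,1]'; python3 -m handwheel '[0,0,0,0.2, 0,0,0,0.3, 0,0,0,0.3, 0,0,0,0.3]';  python3 - <<'E'
from h import *
s=env.read_state();print(s["tool_pos"],s["force"],s["wrist_torque"],s["joint_pos"])
p,d=env.grab_frame("wrist");cv2.imwrite("pics/w6.png",cv2.resize(p[190:340,230:400],None,fx=4.5,fy=4,interpolation=cv2.INTER_CUBIC))
p,d=env.grab_frame("top");cv2.imwrite("pics/t6.png",cv2.resize(p[165:265,285:405],None,fx=6,fy=6,interpolation=cv2.INTER_CUBIC))
E
```

```text
clock: 7.98
tool_pos: [0.5578, 0.0973, 0.2869]
tcp_rot: [0.581, 0.814, -0.001, -0.0]
force: [-7.2, -4.3, 4.8]
finger_gap: 0.0245
clock: 8.48
tool_pos: [0.5577, 0.0972, 0.2869]
tcp_rot: [0.64, 0.768, -0.001, -0.0]
force: [-8.2, -4.4, 5.7]
finger_gap: 0.0241
[0.55766163 0.0972238  0.28688674] [-8.24324031 -4.44735241  5.6697263 ] [-0.9327189   1.56578171 -0.00195712] [ 1.31777992e-01  8.53977402e-02  1.95700755e+00 -8.10132944e-04
  1.10122234e+00 -4.94015260e-02]
```

View pics/w6.png

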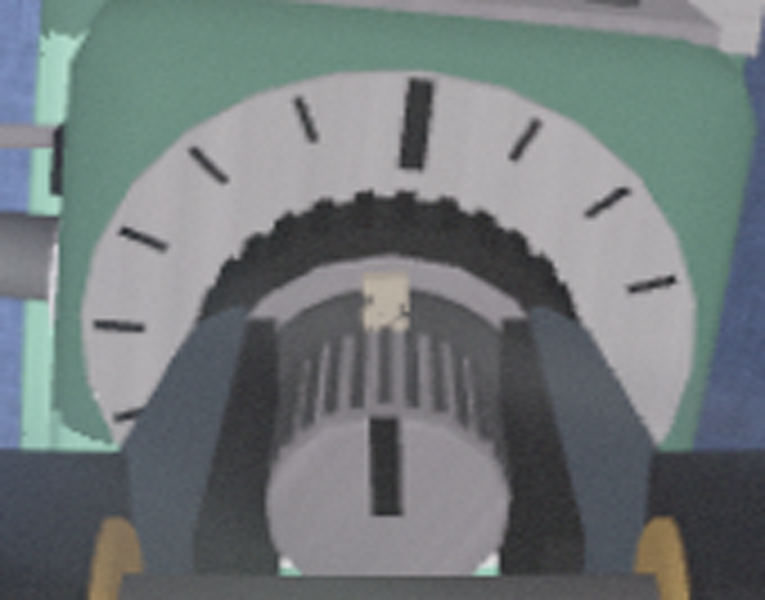

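View pics/t6.png

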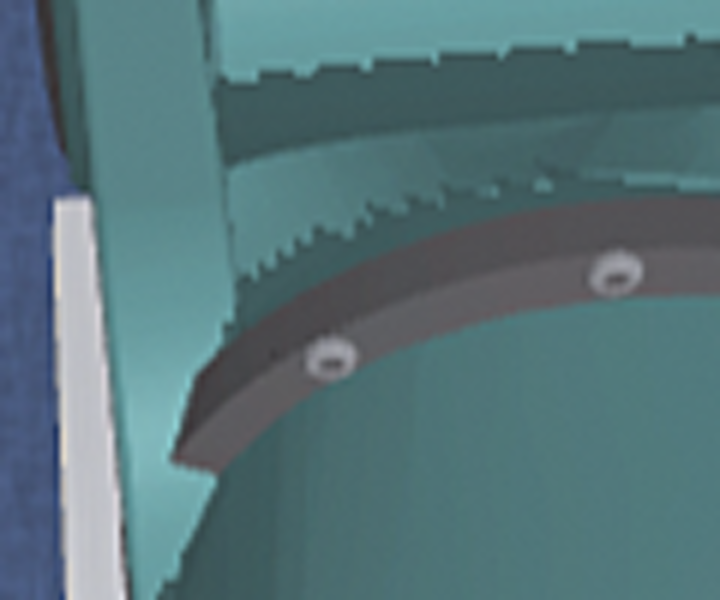

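```bash
cat >> h.py <<'E'
def px(p,o,kx,ky): return np.array([o[0]+(p[0]+.5)/kx-.5,o[1]+(p[1]+.5)/ky-.5])
def an(a,b,z,s,zb=None):
    A,B=wz(a,z,s),wz(b,zb or z,s);v=B-A;return np.round(A[:2],4),np.round(B[:2],4),round(float(np.arctan2(v[1],v[0])),3)
E
python3 - <<'E'
from h import *
s=env.read_state()
f=lambda x,y:px((x,y),(230,190),4.5,4)
print("line",an(f(387,515),f(385,418),.31,s))
print("long",an(f(411,168),f(420,80),.258,s))
m=[((303,100),(313,140)),((194,150),(224,182)),((122,231),(165,247)),((95,324),(144,327)),((536,121),(514,158)),((629,190),(588,214)),((675,281),(630,291))]
off=[-1,-2,-3,-4,1,2,3]
A=[]
for (a,b),o in zip(m,off):
    r=an(f(*b),f(*a),.258,s); print(o,r, round(r[2]+.4*o,3))
# axis from long mark and other mark lines intersection
L=[];
for (a,b) in m+[((420,80),(411,168))]:
    P,Q=wz(f(*a),.258,s)[:2],wz(f(*b),.258,s)[:2]; d=(Q-P)/np.linalg.norm(Q-P); n=np.array([-d[1],d[0]]); L.append((n,n@P))
c=np.linalg.lstsq(np.array([l[0] for l in L]),np.array([l[1] for l in L]),rcond=None)[0];print("axis",c)
t=wz(f(387,300),.281,s)[:2];v=t-c;print("tip",v,np.hypot(*v),np.arctan2(v[1],v[0]))
l=wz(f(415.5,124),.258,s)[:2]-c;print(np.hypot(*l),np.arctan2(l[1],l[0]))
print(s["tool_pos"])
E
```

```text
line (array([0.5576, 0.0978]), array([0.5552, 0.1098]), 1.768)
long (array([0.5556, 0.1246]), array([0.5544, 0.1372]), 1.668)
-1 (array([0.5429, 0.1264]), array([0.5407, 0.1318]), 1.954) 1.554
-2 (array([0.5329, 0.1184]), array([0.5285, 0.1223]), 2.415) 1.615
-3 (array([0.5269, 0.1075]), array([0.5211, 0.1089]), 2.909) 1.709
-4 (array([0.5259, 0.0948]), array([0.5195, 0.094 ]), -3.024) -4.624
1 (array([0.5679, 0.1284]), array([0.5695, 0.1341]), 1.293) 1.693
2 (array([0.5788, 0.122 ]), array([0.5832, 0.1264]), 0.79) 1.59
3 (array([0.5867, 0.1116]), array([0.5921, 0.1142]), 0.435) 1.635
axis [0.55699605 0.09840593]
tip [-0.00227777  0.01458539] 0.01476217263543613 1.72571282197429
0.032590177362704705 1.6334300274990683
[0.55767543 0.09721324 0.28688984]
```

```bash
cat >> h.py <<'E'
from scipy.optimize import least_squares
def fitmarks(P,k):  # P world xy of mark mids, k index offset from long (+: clockwise)
    P=np.array(P);k=np.array(k)
    def r(x):
        a=np.arctan2(P[:,1]-x[1],P[:,0]-x[0])-(x[2]-.4*k); return .034*np.arctan2(np.sin(a),np.cos(a))
    return least_squares(r,[.557,.098,1.62])
E
python3 - <<'E'
from h import *
s=env.read_state()
f=lambda x,y:px((x,y),(230,190),4.5,4)
m=[((303,100),(313,140)),((194,150),(224,182)),((122,231),(165,247)),((95,324),(144,327)),((536,121),(514,158)),((629,190),(588,214)),((675,281),(630,291)),((420,80),(411,168))]
off=[-1,-2,-3,-4,1,2,3,0]
r=fitmarks([(wz(f(*a),.258,s)+wz(f(*b),.258,s))[:2]/2 for a,b in m],off);print(r.x,r.fun*1000)
E
```

```text
[0.55738342 0.0978694  1.64059396] [-0.22661471  0.02755239  0.04595824  0.00940594  0.07141016  0.00401953
 -0.04848538  0.11675383]
```

```bash
python3 -m handwheel '[0,0,0,0.12, 0,0,0,0.23, 0,0,0,0.23, 0,0,0,0.23]';  python3 - <<'E'
from h import *
s=env.read_state();print(s["tool_pos"],s["force"],s["wrist_torque"],s["joint_pos"][5])
p,d=env.grab_frame("wrist");cv2.imwrite("pics/w7.png",cv2.resize(p[195:345,230:400],None,fx=4.5,fy=4,interpolation=cv2.INTER_CUBIC))
E
```

```text
clock: 9.07
tool_pos: [0.5575, 0.0972, 0.2869]
tcp_rot: [0.683, 0.73, -0.001, -0.0]
force: [-8.7, -4.4, 7.1]
finger_gap: 0.0244
[0.55753259 0.09718044 0.28687362] [-8.68777413 -4.41056568  7.07772766] [-0.93348917  1.70830325  0.011236  ] 0.06560696352410646
```

View pics/w7.png

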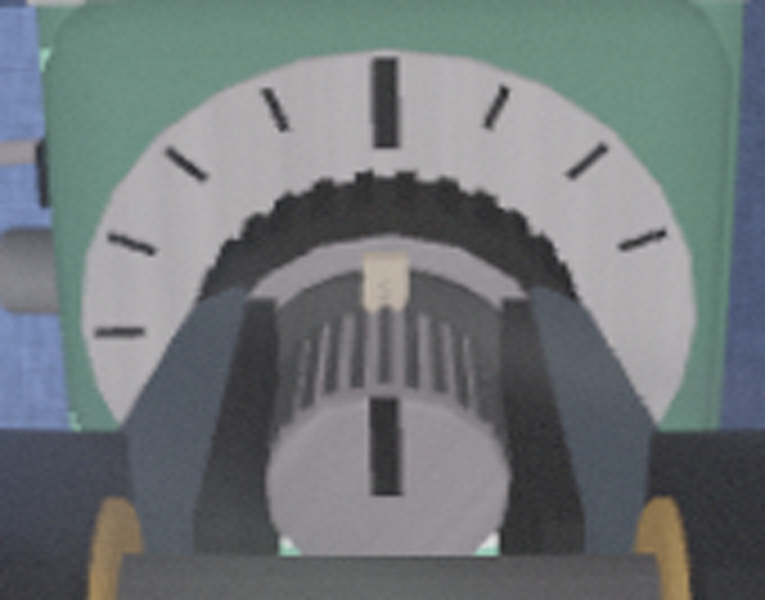

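```bash
python3 -m handwheel '[0,0,0,0, 0,0,0,0, 0,0,0,0, 0,0,0,0, 0,0,0,0, 0,0,0,0]' 91
python3 - <<'E'
from h import *
p,d=env.grab_frame("wrist");cv2.imwrite("pics/w8.png",cv2.resize(p[195:345,230:400],None,fx=4.5,fy=4,interpolation=cv2.INTER_CUBIC))
s=env.read_state();print(s["tool_pos"],s["force"],s["wrist_torque"],s["joint_pos"][5])
R=Rot.from_quat(s["tcp_rot"]).as_matrix()
print(R.T@(np.array([.5574,.0979,.263])-s["tool_pos"]))
E
```

```text
clock: 9.88
tool_pos: [0.5584, 0.0977, 0.2869]
tcp_rot: [0.684, 0.73, 0.0, 0.0]
force: [0.2, 0.7, -1.8]
finger_gap: 0.0814
[0.55841697 0.09766673 0.28691167] [0.13618396 0.52252023 0.09311254] [-0.07709363 -0.0045808   0.0103491 ] 0.0670097803652688
[ 0.00029917 -0.00099909  0.02391169]
```

View pics/w8.png

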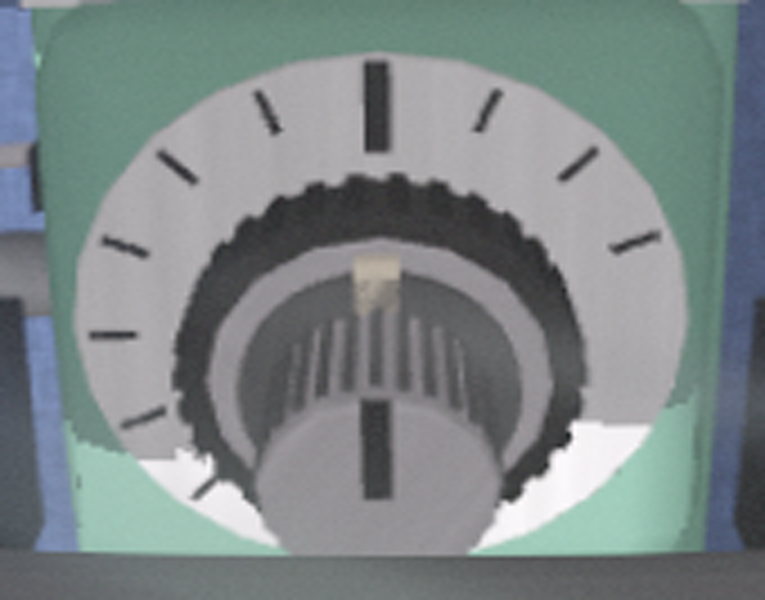

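```bash
python3 -m handwheel '[0,-0.01,0.1,0, 0,-0.01,0.2,0, 0,-0.01,0.235,0, 0,-0.01,0.235,0, 0,-0.01,0.235,0]';python3 -m handwheel '[0,0,0,0, 0,0,0,0, 0,0,0,0, 0,0,0,0, 0,0,0,0, 0,0,0,0, 0,0,0,0]' 0
python3 - <<'E'
from h import *
p,d=env.grab_frame("wrist");cv2.imwrite("pics/w9.png",cv2.resize(p[180:330,230:400],None,fx=4.5,fy=4,interpolation=cv2.INTER_CUBIC))
s=env.read_state();print(s["tool_pos"],s["force"],s["wrist_torque"],s["joint_pos"][5])
E
```

```text
clock: 10.55
tool_pos: [0.5576, 0.0976, 0.2636]
tcp_rot: [0.684, 0.73, 0.0, 0.0]
force: [-0.3, -0.6, -0.8]
finger_gap: 0.091
clock: 11.42
tool_pos: [0.5574, 0.0976, 0.2634]
tcp_rot: [0.684, 0.73, -0.0, -0.0]
force: [0.2, 0.2, 0.8]
finger_gap: 0.0475
[0.55738752 0.09759556 0.26345602] [-1.0876755   1.28879363  0.2868676 ] [-0.0906895   0.15806377 -0.00700499] 0.06716276975909417
```

View pics/w9.png

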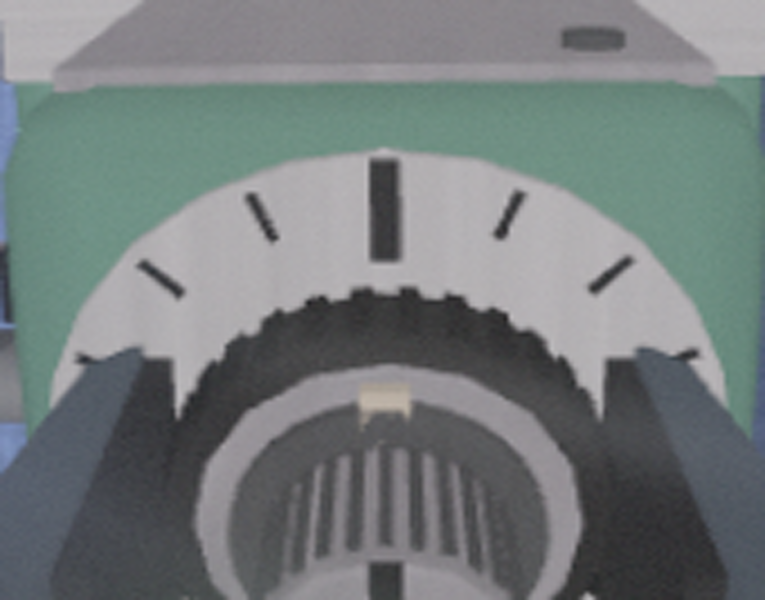

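```bash
cat > st.py <<'E'
from h import *
import sys
p,d=env.grab_frame("wrist")
if len(sys.argv)>1: cv2.imwrite(f"pics/{sys.argv[1]}.png",cv2.resize(p[180:330,230:400],None,fx=4.5,fy=4,interpolation=cv2.INTER_CUBIC))
W=[]
for i in range(3):
    s=env.read_state();W.append([*s["force"],*s["wrist_torque"],s["tau"][5]]);env.grab_frame("wrist")
print(np.round(s["tool_pos"],4),"F,T,tau6",np.round(np.mean(W,0),3),"q6",round(s["joint_pos"][5],3),"gap",round(s["finger_gap"],4))
E
python3 st.py
python3 -m handwheel '[0,0,0.002,0.2, 0,0,0.004,0.4, 0,0,0.006,0.6, 0,0,0.006,0.6]'|tail -2; python3 st.py
python3 -m handwheel '[0,0,0.002,0.2, 0,0,0.004,0.4, 0,0,0.004,0.4]'|tail -2; python3 st.py w10
```

```text
[0.5574 0.0976 0.2634] F,T,tau6 [-0.646 -0.026  0.075 -0.083  0.159 -0.003  0.   ] q6 0.067 gap 0.0472
force: [-3.7, -0.7, 5.2]
finger_gap: 0.0472
[0.5573 0.0976 0.2631] F,T,tau6 [-4.452 -0.184  5.28  -0.087  0.876  0.013  0.17 ] q6 0.367 gap 0.0468
force: [-5.0, 0.1, 8.5]
finger_gap: 0.047
[0.5572 0.0976 0.2628] F,T,tau6 [-6.227e+00 -1.850e-01  7.961e+00 -2.000e-02  1.233e+00  6.000e-03
  1.340e-01] q6 0.567 gap 0.0472
```

View pics/w10.png

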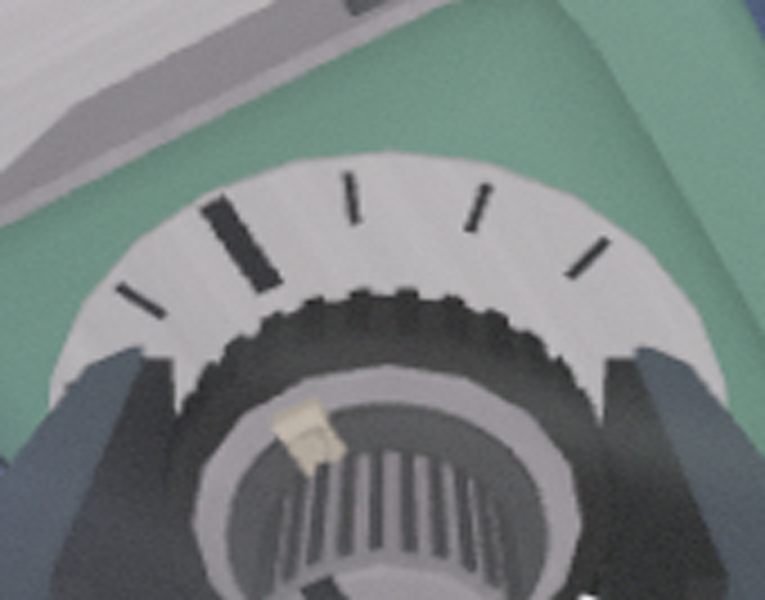

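```bash
python3 -m handwheel '[0,0,0,0.2, 0,0,0,0.4, 0,0,0,0.4]'|tail -2; python3 st.py
python3 -m handwheel '[0,0,0,0.2, 0,0,0,0.4, 0,0,0,0.4]'|tail -2; python3 st.py
python3 -m handwheel '[0,0,0,0.2, 0,0,0,0.4, 0,0,0,0.4]'|tail -2; python3 st.py w11
```

```text
force: [-6.3, 0.4, 6.9]
finger_gap: 0.0473
[0.5571 0.0977 0.2627] F,T,tau6 [-5.554  0.84   6.405  0.061  1.238  0.013  0.135] q6 0.767 gap 0.0471
force: [-5.8, 0.5, 5.7]
finger_gap: 0.0472
[0.5569 0.0978 0.2625] F,T,tau6 [-5.824e+00  2.265e+00  5.351e+00  2.550e-01  1.188e+00 -1.000e-03
  1.370e-01] q6 0.967 gap 0.0475
force: [-6.2, 1.5, 4.1]
finger_gap: 0.0473
[0.5568 0.0979 0.2623] F,T,tau6 [-5.876  2.822  4.38   0.435  1.178  0.018  0.138] q6 1.167 gap 0.0473
```

View pics/w11.png

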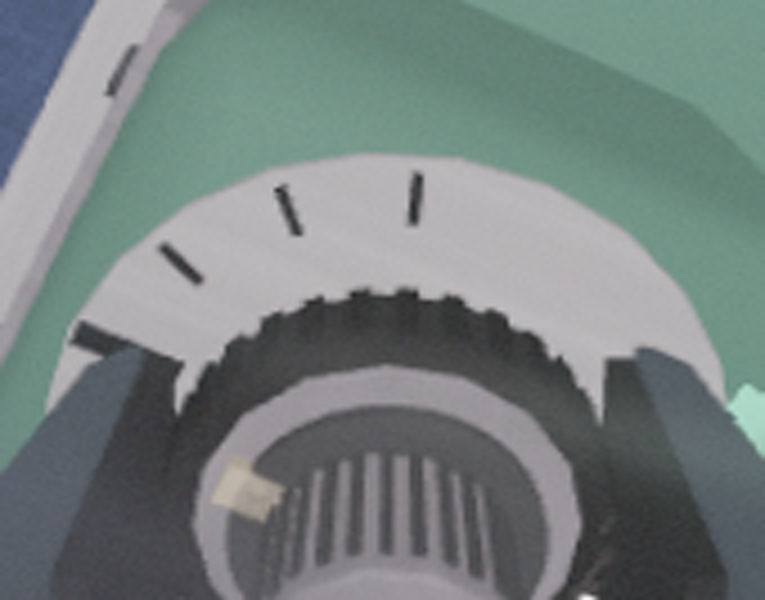

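```bash
python3 -m handwheel '[0,0,0,0.2, 0,0,0,0.4, 0,0,0,0.4]'|tail -2; python3 st.py
python3 -m handwheel '[0,0,0.001,0.2, 0,0,0.002,0.4, 0,0,0.002,0.4]'|tail -2; python3 st.py
```

```text
force: [-5.6, 3.2, 2.7]
finger_gap: 0.0475
[0.5568 0.098  0.2622] F,T,tau6 [-5.736  3.835  2.967  0.607  1.159  0.064  0.169] q6 1.367 gap 0.0471
force: [-6.0, 4.7, 3.5]
finger_gap: 0.0475
[0.5568 0.0981 0.2621] F,T,tau6 [-5.902  4.503  3.824  0.833  1.253  0.096  0.233] q6 1.566 gap 0.047
```

```bash
python3 -m handwheel '[0,0,0.001,0.2, 0,0,0.002,0.4, 0,0,0.002,0.4]'|tail -2; python3 st.py
python3 -m handwheel '[0,0,0.001,0.2, 0,0,0.002,0.4, 0,0,0.002,0.4]'|tail -2; python3 st.py w12
```

```text
force: [-6.8, 5.9, 4.3]
finger_gap: 0.0473
[0.5568 0.0982 0.262 ] F,T,tau6 [-6.883  5.545  4.706  1.036  1.352  0.22   0.312] q6 1.766 gap 0.0476
force: [-7.2, 7.1, 5.1]
finger_gap: 0.0473
[0.5568 0.0983 0.2619] F,T,tau6 [-7.051  6.004  5.564  1.167  1.493  0.261  0.397] q6 1.966 gap 0.0472
```

View pics/w12.png

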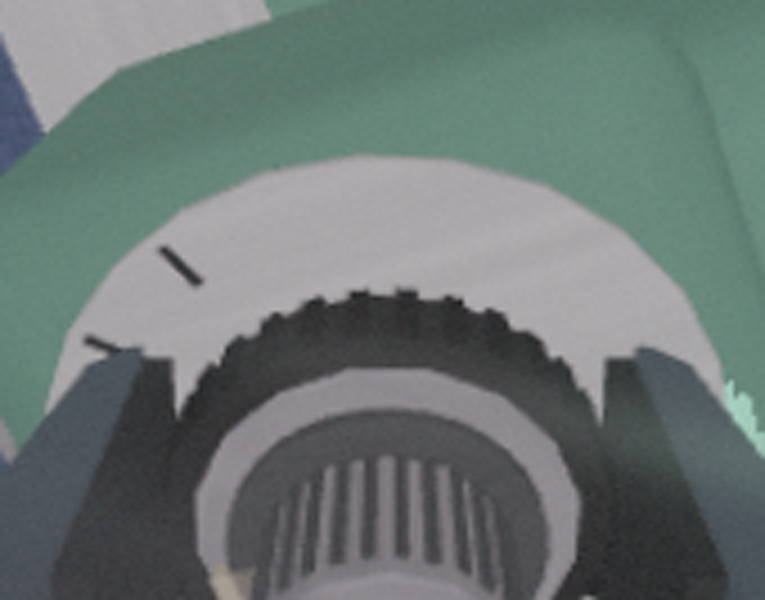

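```bash
python3 -m handwheel '[0,0,0,0.08, 0,0,0,0.08, 0,0,0,0.08]'|tail -2; python3 st.py
python3 -m handwheel '[0,0,0,0, 0,0,0,0, 0,0,0,0, 0,0,0,0, 0,0,0,0, 0,0,0,0]' 91; python3 st.py
python3 -m handwheel '[0,0,-0.2,0, 0,0,-0.5,0, 0,0,-0.8,0, 0,0,-1,0, 0,0,-1,0, 0,0,-1,0]'|tail -2
python3 - <<'E'
from h import *
s=env.read_state();print(s["tool_pos"],s["finger_gap"])
p,d=env.grab_frame("wrist");cv2.imwrite("pics/w13.png",cv2.resize(p[190:330,230:400],None,fx=4.5,fy=4,interpolation=cv2.INTER_CUBIC))
E
```

```text
force: [-6.7, 6.9, 4.6]
finger_gap: 0.047
[0.5568 0.0983 0.2619] F,T,tau6 [-6.92   6.922  5.774  1.248  1.448  0.336  0.291] q6 2.006 gap 0.0471
clock: 18.3
tool_pos: [0.5574, 0.0976, 0.2618]
tcp_rot: [0.988, -0.152, 0.0, 0.0]
force: [-1.0, -0.3, -0.2]
finger_gap: 0.0912
[0.5574 0.0976 0.2618] F,T,tau6 [ 0.288 -0.005  0.069 -0.016  0.171 -0.02  -0.   ] q6 2.007 gap 0.0909
force: [0.0, -0.3, -0.0]
finger_gap: 0.091
[0.55697978 0.09754945 0.36088039] 0.09103747234914096
```

View pics/w13.png

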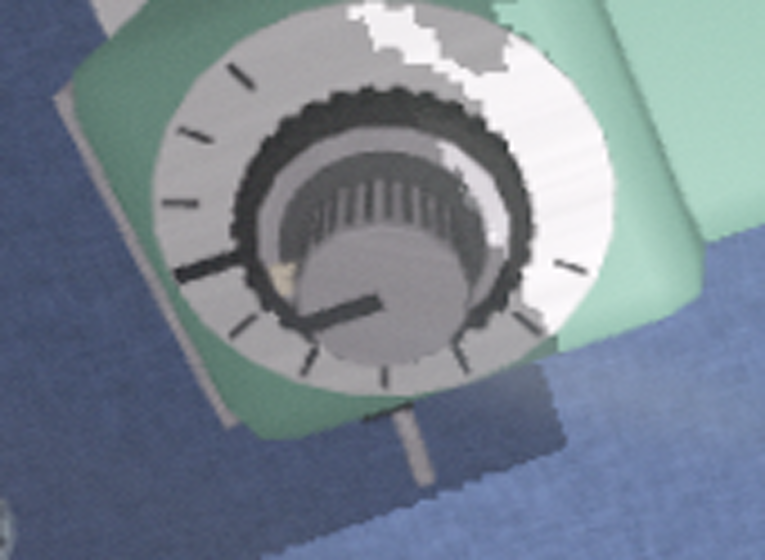

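```bash
for i in 1 2 3; do :; done
python3 -m handwheel '[0,0,0,-0.3, 0,0,0,-0.6, 0,0,0,-1, 0,0,0,-1]'|tail -1
python3 -m handwheel '[0,0,0,-0.3, 0,0,0,-0.6, 0,0,0,-1, 0,0,0,-1]'|tail -1
python3 -m handwheel '[0,0,0,-0.3, 0,0,0,-0.6, 0,0,0,-1, 0,0,0,-1]'|tail -1
python3 -m handwheel '[0,0,0,-0.3, 0,0,0,-0.6, 0,0,0,-0.88, 0,0,0,-0.88, 0,0,0,-0.88]'|tail -1
python3 - <<'E'
from h import *
s=env.read_state();print(s["tool_pos"],s["joint_pos"][5])
p,d=env.grab_frame("wrist");cv2.imwrite("pics/w14.png",cv2.resize(p[190:330,230:400],None,fx=4.5,fy=4,interpolation=cv2.INTER_CUBIC))
E
```

```text
finger_gap: 0.0907
finger_gap: 0.0905
finger_gap: 0.0909
finger_gap: 0.091
[0.55736582 0.09758748 0.36173212] 0.07361108441702696
```

View pics/w14.png

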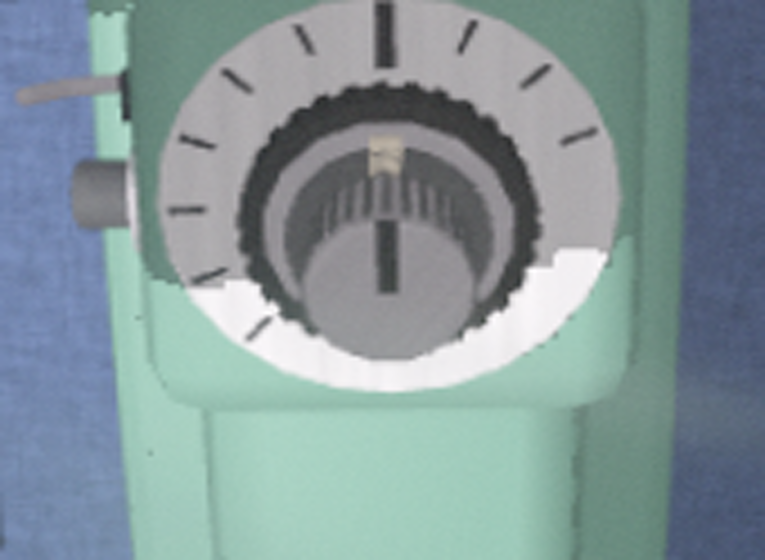

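Run:
```python
from h import *
p,d=env.grab_frame("scene");cv2.imwrite("pics/s_end.png",p)
print(env.read_state()["clock"]);print(env.close_job())
```

```text
21.525
the job is handed in; nothing more can be done
None
```

View pics/s_end.png

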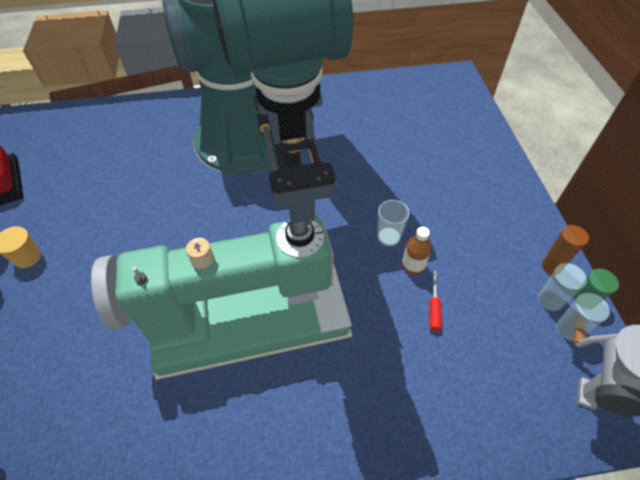

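I turned the knob clockwise about 1.26 rad onto the long mark while the lock ring was slack. I then turned the ring clockwise about 1.94 rad; it met the plate after roughly 1.2 rad. After letting go I raised the gripper clear and handed in at 21.5 s.

- **Pointer:** in the last wrist picture the long mark, the pointer and the line on the knob's top fall in columns 385 to 388 of the enlarged crop. That puts the pointer on the mark within about 0.02 rad.
- **Ring torque:** I put it at about 0.30 to 0.33 N m, but the two readings did not fully agree. The wrist moment rose from 0.26 to 0.34 N m over the final small turn. The joint 6 motor torque read 0.40 N m just before that turn, about 0.30 net of roughly 0.1 of friction, and then dropped to 0.29.
- **Surroundings:** the final scene picture shows the reel, glass, bottle and screwdriver where they started, and the gripper touching nothing. The highest side force I read was about 10 N.

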